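Damp check along the seam of a sloping shoe shelf

ROBOT

A 6-joint arm with a two-finger parallel gripper is mounted at the origin on the work surface. World frame = base frame: x ahead of the robot, y to its left, z up, the work surface at z = 0. Lengths are in m, angles in degrees, forces in N, time in s.
With the tool pointing down it reaches from about 0.375 to 0.9 m from the base axis. Payload 3.1 kg.
Tool frame: the origin (TCP) lies at the very end of the fingers, on their centre line; the grasp point (between the pads) lies 19 mm behind it; z points along the fingers, y is the direction in which the jaws open and shut (so a half turn about z gives the same grasp; the last joint's range is limited). The gripper opens to 87 mm and grips with 3 to 60 N. Pads are 19 mm wide; open, the fingers measure 117 mm over their backs; the gripper's body (75 mm by 190 mm) begins 51 mm behind the grasp point.
Start: joints at [-82.076, 30.224, 82.088, -0, 67.689, -10.227], TCP at [0.195, -0.594, 0.19] pointing down, gripper open.
Joint ranges: [-176.69, 176.69], [-43.24, 126.21], [12.49, 139.97], [-82, 262], [0, 151.66], [-163.58, 163.58]. Speed limits (degrees/s): [159.86, 159.86, 180, 180, 180, 180].

INTERFACE

Orientations are given as a 3x3 rotation matrix whose columns are the frame's x, y, z axes.
In Python, from rig import bot gives the robot as it stands. The module is installed in compiled form; this text tells all that it offers.
- The arm moves only by the tool play_rows, never from a script. Its argument "targets" is a list of rows, each a list of 7 numbers: the closure, from 0 (fully open) to 1 (shut), then the shift along the world's x, y, z in m, then the turn, a rotation vector about the world's x, y, z in rad. A call has 1 to 12 rows; each row shifts and turns the commanded pose from where the row before left it; what a row does not reach is not made up. A row lasts 1/8 s, in which the tool goes at most 62.5 mm and 10.7 degrees, less where a joint would pass 70% of its speed; a pose out of reach is approached as far as the arm can. A call with a gripper value outside its range is refused whole. The fingers move at their own pace and stop on an object; the grip force is fixed at half the most. Time passes only in rows, so rows that do not move let the fingers close. It gives the time, the measured TCP pose, the force and the opening at its end, in the units of the state.
- bot.read_state(): the state, without advancing time (a new reading comes with each control period).
- bot.capture(name): name is "scene" or "top" or "wrist"; returns the picture (420x560x3 uint8, blue, green, red); there is no depth.
- bot.get_calibration(name): a dict with "fx", "fy", "cx", "cy" (pixels), "R" (3x3) and "t" (3): a world point X has camera coordinates R X + t. Camera axes: x right, y down, z forward; pixel columns grow to the right and rows downward; lengths in m; the calibration is good to about 2 mm. The wrist camera is an equidistant fisheye: a pixel r from the principal point sees the ray r / f radians off the axis. A picture is of the moment at which its call begins: read the wrist's pose just before it. get_calibration takes no time and is no camera call; for the wrist camera it gives the pose at the moment of the call.
- bot.hand_in(): hands the job in, once; it reports no verdict.
The state is a dict: "time_s": time; "joint_positions": joint angles; "qvel": joint speeds; "tau": joint torques, N m; "position": TCP position; "tcp_rot": TCP orientation; "force": force on the tool from outside, world axes, zero at the start; "moment": the same for the moment, N m; "opening": opening from 0.0 (shut) to 1.0 (fully open).
Only numpy, scipy, OpenCV 4.12 (cv2) and the standard library are available. Lean on these libraries where they do the work, as an engineer would, in place of code of your own. Each camera call takes 0.05 s, during which the arm holds its last target. There are 200 camera calls.

TASK

Check the sloping shoe shelf for damp with the moisture meter that stands in the tool rack. Lift the meter out, set its ball on the glue seam at the middle of the strip of masking tape, and draw it along the seam to the pencilled ring in one unbroken pass, keeping the meter square to the sloping board and its spring-loaded ball in contact, pushed lightly about half-way in. Finish with the meter still in the gripper, held motionless like that with its ball on the middle of the ring for the reading: do not lift it off or put it down, and leave the shoes, brush and polish tin where they are.

Things in the scene. Friction and masses are not known exactly. Their poses are not given: they have to be found in the camera images.
- meter: Ball-head moisture meter, hanging upright, head down, by its shoulder in the tool rack. Grey housing, 46 mm (y) by 30 mm (x), 110 mm long, display on its +x face. Origin: middle of the housing's lower end (shoulder); z to its tail, housing at z 0 to 110 mm. Below: fixed sleeve 18 mm wide, 24 mm long, then the sprung stem and ball. 0.2 to 0.32 kg. Grip across the 46 mm from above, near z = 60 mm
- meter_tip (a point): Lowest point of the meter's steel ball (ball 20 mm in diameter), on the meter's axis, 66 mm below the shoulder while the spring is relaxed; moves with the ball. The meter reads the same at any turn about its axis. Axes as the meter's
- head (a joint): How far the ball is pushed into the meter, in m: 0 relaxed (fully out), 0.010 at its stop. Spring: starts to move at 1.5 N, then 0.5 N per mm: 4 N at half travel (0.005), 6.5 N at the stop
- stand: Grey sheet-metal bench tool rack, fixed, 80 mm (x) by 230 mm (y), 100 mm high. Origin under its middle on the counter, z up. The meter hangs in the 27 mm hole at y = -70 mm, its head 66 mm down inside; a screwdriver at y = 30 mm and an awl at y = 80 mm are fixed, handles 26 mm thick, tops 175 mm above the counter
- board: Light wooden board of the sloping shoe shelf, fixed on a white tube frame: 280 mm (x) by 420 mm (y), 18 mm thick, tilted 20 degrees. Origin on its upper face at the middle of the glue seam, 100 mm above the counter; x points up the slope (roughly away from the robot), y along the seam, z square out of the face. A steel bar along its low edge, at x = -133 mm, stands 36 mm proud
- seam_mid (a point): Middle of the dark glue-seam line (2 mm wide, 420 mm long) on the board's upper face; same point and axes as the board
- tape_mid (a point): Middle of the strip of masking tape, 75 by 20 mm, stuck flat across the seam, where the pass starts. On the seam, 90 to 130 mm to one or the other side of its middle. Its axes are level, not the board's
- ring_mid (a point): Centre of the pencilled ring, 40 mm in diameter, on the seam, 90 to 130 mm from its middle on the other side from the tape: where the reading is taken. Its axes are level, not the board's
- shoe_left: Brown lace-up shoe, 285 by 98 mm, 100 mm high, loose on the counter; origin under its middle, toe to its -x. Leave alone
- shoe_right: The other shoe of the pair, same size. Leave alone
- shoe_brush: Wooden shoe brush, 150 by 48 mm, 42 mm high, loose on the counter, bristles down; origin under its middle. Leave alone
- polish_tin: Round dark polish tin, 74 mm in diameter, 26 mm high, loose on the counter; origin under its middle. Leave alone
Things that resemble listed ones, but are neither listed nor needed, are in the scene too. There is more than one size of the meter; the job needs the largest.

How it is judged (in metres and radians):
On the way, in this order (a step that is already met when the one before it is completed fails the run):
1. the meter is held, lifted clear of the tool rack (height (world z) of meter_tip above 0.11 m and contact force between the fingers and meter above 1 N), for 0.1 s.
2. the ball is set on the seam at the tape, the meter square to the board (distance between meter_tip and tape_mid below 0.015 m and contact force between meter and board above 0.5 N and angle between the z axis of meter and the z axis of board, either way round below 0.2 rad), for 0.2 s.
3. the ball passes the middle of the seam in contact, the meter square to the board (distance between meter_tip and seam_mid below 0.015 m and contact force between meter and board above 0.5 N and angle between the z axis of meter and the z axis of board, either way round below 0.2 rad), for 0.05 s.
At the end, for the whole second after the job is handed in: The fingers hold the meter still (under 10 mm/s), the tip of its ball within 10 mm of the ring's centre, its axis within 0.14 rad (8 degrees) of square to the board, the ball pushed in 2 to 8 mm of its 10 mm and pressing on the board with 1.5 to 8 N (distance between meter_tip and ring_mid below 0.01 m and angle between the z axis of meter and the z axis of board, either way round below 0.14 rad and value of joint head between 0.002 and 0.008 m and contact force between meter and board between 1.5 and 8 N and contact force between the fingers and meter above 1 N and linear speed of meter below 0.01 m/s); the arm keeps its last pose, push and grip.
It fails at once if the meter is pushed on the board with more than 12 N (contact force between meter and board above 12 N).
It fails at once if the ball is lifted off the board between the tape and the ring (over 3 mm clear, within 60 mm of the seam's middle) (z of meter_tip in the frame of board between 0.003 and 0.02 m and x of meter_tip in the frame of board between -0.03 and 0.03 m and y of meter_tip in the frame of board between -0.06 and 0.06 m).
It fails at once if the ball is rubbed on the board more than 20 mm off the seam (contact force between meter and board above 0.5 N and (x of meter_tip in the frame of board above 0.02 m or x of meter_tip in the frame of board below -0.02 m)).
It fails at once if the meter leans more than 0.3 rad (17 degrees) from square while it presses on the board (contact force between meter and board above 0.5 N and angle between the z axis of meter and the z axis of board, either way round above 0.3 rad).
It fails at once if a shoe, the brush or the tin is moved more than 20 mm (distance of any of shoe_left, shoe_right, shoe_brush, polish_tin from where it was at the start of the episode above 0.02 m).
It also fails if it takes over 58 s, if anything falls off the work surface, if the arm or the gripper's body presses on something with over 40 N, if the wrist force passes 120 N, or if a joint passes its speed limit or range.

## Working session

There is one attempt and no reset: what is moved stays moved. The work goes in short steps, Python scripts to look and compute and a tool call to move; the robot and the scene stay as the last step left them, time stands still between calls to the robot, and variables do not carry over. Pictures are saved under pics/ and viewed, about 8 in all and at most 12, crops included, and the job is handed in when it is done.

Besides the shell and the picture viewer there is one more tool, called after "Emit:" as a command line: name --pt "numbers of a row" for each row, then --argument value for the rest. play_rows: Moves the arm, as the interface text tells. Its arguments: {"type":"object","properties":{"targets":{"type":"array","items":{"type":"array","items":{"type":"number"}}}},"required":["targets"]}

```bash
mkdir -p pics; python3 - <<'E'
from rig import bot
import cv2,numpy as np
for n in ["scene","top"]:
    im=bot.capture(n); cv2.imwrite(f"pics/{n}0.png",im)
    c=bot.get_calibration(n); print(n,c["fx"],c["cx"],c["cy"],np.round(-np.array(c["R"]).T@c["t"],3),np.round(c["R"],2).tolist())
s=bot.read_state();print(s["time_s"],s["position"],np.round(s["tcp_rot"],3).tolist(),s["force"])
E
```

```text
scene 451.8994454728682 277.45577098173845 209.17860696794727 [1.186 0.383 0.784] [[-0.39, 0.92, 0.01], [0.61, 0.27, -0.74], [-0.69, -0.29, -0.67]]
top 460.01347629226734 273.09697823658627 220.6055493214673 [0.256 0.103 1.102] [[-0.05, -1.0, 0.0], [-0.98, 0.04, -0.21], [0.21, -0.01, -0.98]]
0.1 [ 0.19461971 -0.59316884  0.18926128] [[0.95, 0.312, -0.0], [0.312, -0.95, 0.002], [0.0, -0.002, -1.0]] [-0.34810291 -0.09189594 -0.0356076 ]
```

View pics/scene0.png

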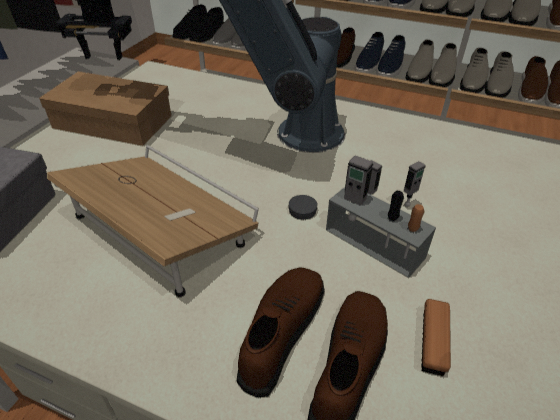

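View pics/top0.png

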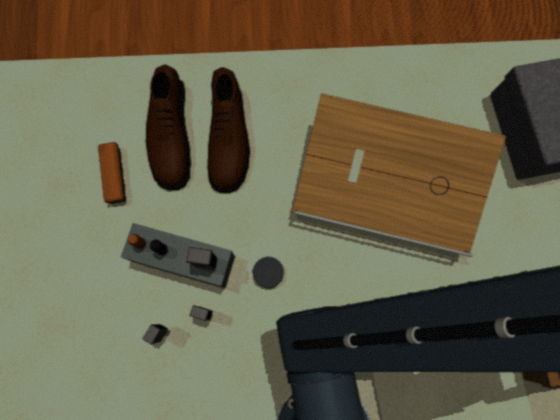

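The board has its ring at top (439,185) and tape at (356,166). The rack's meter is at top (201,257), and two smaller decoys stand nearer the robot at (201,313) and (153,333). I'll enlarge both areas.

```bash
python3 - <<'E'
import cv2,numpy as np
a=cv2.imread("pics/top0.png");b=cv2.imread("pics/scene0.png")
A=cv2.resize(a[85:275,280:510],None,fx=3.4,fy=3.1,interpolation=3)
cv2.imwrite("pics/c1.png",cv2.resize(a[85:275,280:510],None,fx=3,fy=3,interpolation=3))
c=cv2.resize(a[215:305,110:245],None,fx=4,fy=4,interpolation=3)
d=cv2.resize(b[145:280,315:445],None,fx=4,fy=4,interpolation=3)
d=cv2.resize(b[145:275,320:440],None,fx=4,fy=4,interpolation=3)
cv2.imwrite("pics/c2.png",c);cv2.imwrite("pics/c3.png",d)
E
```

```text
(no output)
```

View pics/c1.png

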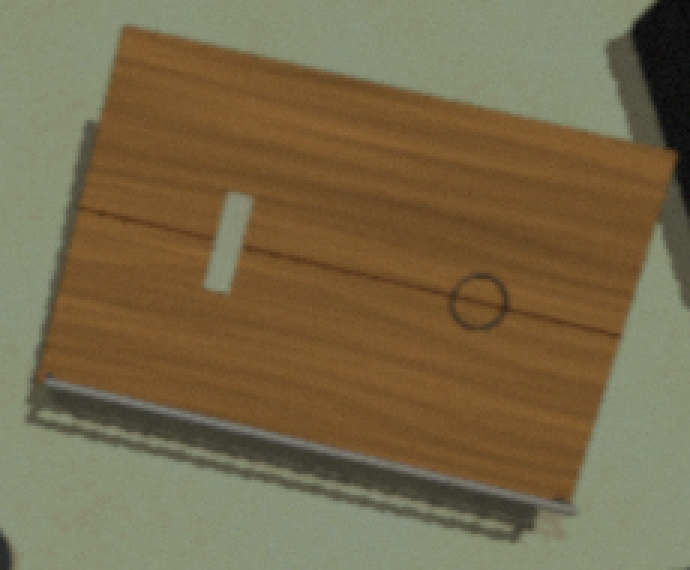

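View pics/c2.png

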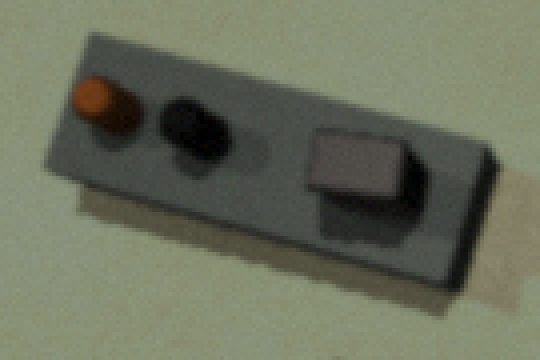

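View pics/c3.png

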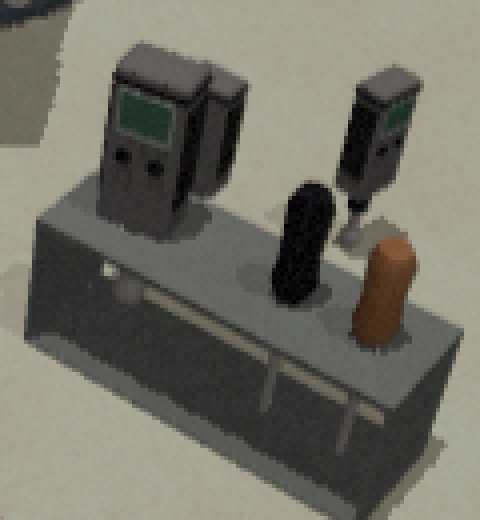

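```bash
cat > h.py <<'E'
import numpy as np
from rig import bot
def ray(n,u,v):
    c=bot.get_calibration(n);R=np.array(c["R"]);C=-R.T@np.array(c["t"])
    return C,R.T@np.array([(u-c["cx"])/c["fx"],(v-c["cy"])/c["fy"],1])
def atz(n,u,v,z):
    C,d=ray(n,u,v);return C+d*(z-C[2])/d[2]
E
python3 - <<'E'
from h import *
np.set_printoptions(precision=4,suppress=True)
f=lambda u,v,z:atz("top",280+(u-1)/3,85+(v-1)/3,z)
a,b=f(80,208,.1),f(620,335,.1);print("seam",a,b,np.linalg.norm(a-b),np.degrees(np.arctan2(*(a-b)[:2])),"mid",(a+b)/2)
t,r=f(228,243,.1),f(480,301,.1);print("tape",t,np.linalg.norm(t-(a+b)/2),"ring",r,np.linalg.norm(r-(a+b)/2))
zt=.1+.14*np.sin(np.radians(20));p,q=f(125,28,zt),f(677,152,zt);print("hi",p,q,np.linalg.norm(p-q),np.degrees(np.arctan2(*(p-q)[:2])))
g=lambda u,v,z:atz("top",110+(u-1.5)/4,215+(v-1.5)/4,z)
k=[g(*x,.1) for x in [(93,33),(490,145),(455,287),(47,170)]];print("rack",k,np.mean(k,0),np.linalg.norm(k[0]-k[1]),np.linalg.norm(k[0]-k[3]))
m=[g(*x,.21) for x in [(315,128),(406,137),(405,200),(308,188)]];print("meter",m,np.mean(m,0),np.linalg.norm(m[0]-m[1]),np.linalg.norm(m[1]-m[2]))
# scene checks: ring, tape
h=lambda u,v,z:atz("scene",u,v,z)
print("scene ring",h(127.5,180,.1),"tape",h(180,214,.1))
s=lambda u,v,z:atz("scene",320+u/4,145+v/4,z)
print("scene meter top",[s(*x,.21) for x in [(113,60),(143,42),(213,66),(188,88)]])
# rack frame
x=np.mean(k,0);yv=(k[0]-k[1]+k[3]-k[2]);yv/=np.linalg.norm(yv);print("rackyawdir",yv,np.degrees(np.arctan2(-yv[0],yv[1])),"hole +/-",x-.07*yv,x+.07*yv)
E
```

```text
seam [0.6185 0.0085 0.1   ] [ 0.4999 -0.3903  0.1   ] 0.4160959896204792 16.560555063128948 mid [ 0.5592 -0.1909  0.1   ]
tape [ 0.5854 -0.1023  0.1   ] 0.09237924109171887 ring [ 0.5311 -0.2885  0.1   ] 0.10155974956273332
hi [ 0.7416 -0.0293  0.1479] [ 0.6247 -0.4283  0.1479] 0.41575001036145653 16.340488785845213
rack [array([0.4749, 0.4033, 0.1   ]), array([0.4022, 0.1848, 0.1   ]), array([0.3258, 0.2058, 0.1   ]), array([0.3995, 0.4272, 0.1   ])] [0.4006 0.3053 0.1   ] 0.23034379616373052 0.07915523057439196
meter [array([0.3984, 0.2611, 0.21  ]), array([0.392 , 0.2167, 0.21  ]), array([0.3611, 0.2177, 0.21  ]), array([0.3691, 0.2647, 0.21  ])] [0.3802 0.24   0.21  ] 0.04485990973486827 0.030849975103580736
scene ring [ 0.5299 -0.2876  0.1   ] tape [ 0.5842 -0.1046  0.1   ]
scene meter top [array([0.3878, 0.2147, 0.21  ]), array([0.3649, 0.2251, 0.21  ]), array([0.3715, 0.2659, 0.21  ]), array([0.3964, 0.2586, 0.21  ])]
rackyawdir [0.3157 0.9489 0.    ] -18.402974312526982 hole +/- [0.3785 0.2388 0.1   ] [0.4227 0.3717 0.1   ]
```

Emit:
play_rows --pt "0 0.015 0.03 0.03 0 0 0" --pt "0 0.02 0.03 0.03 0 0 0" --pt "0 0.025 0.037 0.02 0 0 0" --pt "0 0.025 0.037 0.02 0 0 0" --pt "0 0.025 0.04 0.02 0 0 0" --pt "0 0.025 0.04 0.02 0 0 -0.08" --pt "0 0.025 0.04 0 0 0 -0.08" --pt "0 0.025 0.04 0 0 0 -0.08" --pt "0 0.025 0.04 0 0 0 -0.08" --pt "0 0.025 0.04 0 0 0 -0.08" --pt "0 0.025 0.04 0 0 0 -0.083" --pt "0 0.025 0.04 0 0 0 0"

```text
time_s: 1.6
position: [0.4801, -0.1383, 0.3298]
tcp_rot: [[0.986, -0.166, -0.001], [-0.166, -0.986, 0.0], [-0.001, -0.0, -1.0]]
force: [0.7, -0.2, 1.0]
opening: 0.999
```

```bash
python3 - <<'E'
from h import *
np.set_printoptions(precision=4,suppress=True)
s=bot.read_state();print(s["position"],s["tcp_rot"].tolist() if hasattr(s["tcp_rot"],"tolist") else s["tcp_rot"],s["joint_positions"])
def tri(a,b):
    C1,d1=ray("top",*a);C2,d2=ray("scene",*b)
    A=np.c_[d1,-d2];x=np.linalg.lstsq(A,C2-C1,rcond=None)[0];return (C1+d1*x[0]+C2+d2*x[1])/2
print(tri((201,311),(375,165)),tri((153,332),(417,164)))
E
```

```text
[ 0.4801 -0.1383  0.3298] [[0.9861334972717288, -0.1659528711404156, -0.0006083739654921056], [-0.16595274485606865, -0.9861336737707602, 0.0002528440636668885], [-0.0006418982519335387, -0.0001483766712958281, -0.9999997829754752]] [-28.907   11.9828  88.2272  -0.0042  79.8275  70.6463]
[0.2743 0.2538 0.1315] [0.2371 0.3492 0.1374]
```

Emit:
play_rows --pt "0 0.0 0.042 0 0 0 0" --pt "0 0.0 0.042 0 0 0 0" --pt "0 0.0 0.042 0 0 0 0" --pt "0 -0.01 0.042 0 0 0 0" --pt "0 -0.015 0.042 0 0 0 0" --pt "0 -0.015 0.042 0 0 0 0" --pt "0 -0.02 0.042 0 0 0 0" --pt "0 -0.02 0.042 0 0 0 0" --pt "0 -0.02 0.042 0 0 0 0" --pt "0 0 0 -0.04 0 0 0" --pt "0 0 0 -0.02 0 0 0" --pt "0 0 0 0 0 0 0"

```text
time_s: 3.1
position: [0.378, 0.2378, 0.2686]
tcp_rot: [[0.986, -0.165, -0.005], [-0.165, -0.986, -0.001], [-0.004, 0.002, -1.0]]
force: [-0.2, -0.5, 0.3]
opening: 1.002
```

```bash
python3 - <<'E'
from h import *
import cv2
np.set_printoptions(precision=4,suppress=True)
s=bot.read_state();c=bot.get_calibration("wrist");im=bot.capture("wrist");print(s["position"],s["joint_positions"],c["fx"])
R=np.array(c["R"]);t=np.array(c["t"]);print("cam",-R.T@t,R.tolist())
# predicted housing top corners (red) at z=.21 and bottom (.1)
a=np.radians(-9.5);X=np.array([np.cos(a),np.sin(a)]);Y=np.array([-X[1],X[0]])
im=cv2.resize(im,None,fx=1.4,fy=1.4,interpolation=3)
for z,col in((.21,(0,0,255)),(.1,(0,255,0))):
  P=[]
  for i,j in((1,1),(1,-1),(-1,-1),(-1,1)):
    p=np.array([.38,.24])+i*.015*X+j*.023*Y
    q=R@np.r_[p,z]+t;th=np.arctan2(np.hypot(q[0],q[1]),q[2]);k=th*c["fx"]/np.hypot(q[0],q[1])
    P.append([(c["cx"]+q[0]*k)*1.4,(c["cy"]+q[1]*k)*1.4])
  cv2.polylines(im,[np.int32(np.round(P))],True,col,1)
cv2.imwrite("pics/w1.png",im)
E
```

```text
[0.378  0.2378 0.2686] [ 17.7791  10.6326 100.1511  -0.0001  69.4956 117.2787] 325.19226210127806
cam [0.4511 0.2263 0.4626] [[-0.1651320064662176, -0.9862683403543646, 0.002486213001585037], [-0.9496995597831619, 0.15968833794537568, 0.2693889026517489], [-0.266086765150225, 0.04212357462148332, -0.9630282643167846]]
```

View pics/w1.png

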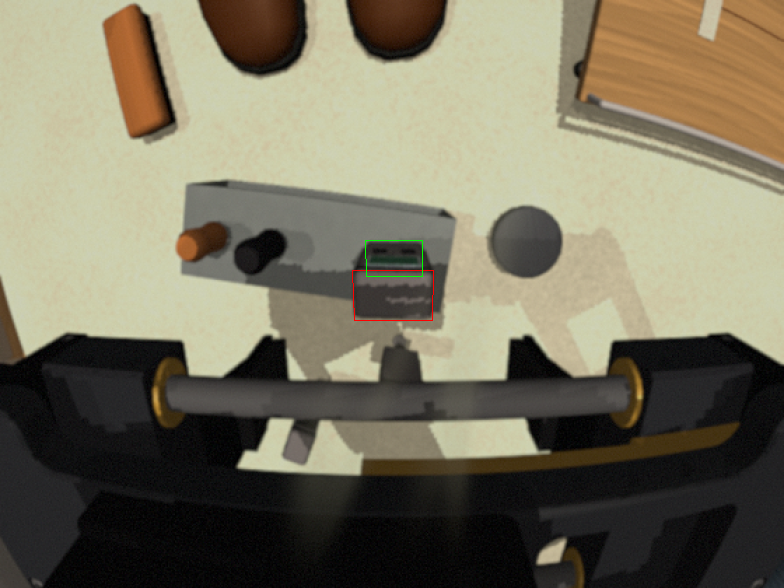

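The overlaid prediction coincides with the meter's top, red (354–433, 271–321), so the pose is confirmed. Now I'll descend and grip.

Emit:
play_rows --pt "0 0.001 0.001 -0.02 0 0 0" --pt "0 0.001 0.001 -0.03 0 0 0" --pt "0 0 0 -0.03 0 0 0" --pt "0 0 0 -0.025 0 0 0" --pt "0 0 0 -0.018 0 0 0" --pt "0 0 0 0 0 0 0" --pt "0 0 0 0 0 0 0"

```text
time_s: 4.03
position: [0.383, 0.2404, 0.1483]
tcp_rot: [[0.986, -0.166, 0.002], [-0.166, -0.986, 0.001], [0.002, -0.001, -1.0]]
force: [0.2, -0.7, -1.2]
opening: 0.999
```

Emit:
play_rows --pt "0.3 0 0 0 0 0 0" --pt "0.5 0 0 0 0 0 0" --pt "1 0 0 0 0 0 0" --pt "1 0 0 0 0 0 0" --pt "1 0 0 0 0 0 0" --pt "1 0 0 0 0 0 0" --pt "1 0 0 0 0 0 0" --pt "1 0 0 0 0 0 0"

```text
time_s: 5.03
position: [0.3817, 0.2401, 0.1471]
tcp_rot: [[0.986, -0.165, -0.0], [-0.165, -0.986, -0.0], [-0.0, 0.0, -1.0]]
force: [0.2, -0.8, 0.3]
opening: 0.526
```

Emit:
play_rows --pt "1 0 0 0.01 0 0 0" --pt "1 0 0 0.02 0 0 0" --pt "1 0 0 0.03 0 0 0" --pt "1 0 0 0.03 0 0 0" --pt "1 0 0 0.03 0 0 0" --pt "1 0 0 0.03 0 0 0" --pt "1 0 0 0.03 0 0 0" --pt "1 0 0 0.01 0 0 0" --pt "1 0 0 0 0 0 0" --pt "1 0 0 0 0 0 0"

```text
time_s: 6.28
position: [0.3807, 0.2398, 0.3357]
tcp_rot: [[0.986, -0.166, -0.003], [-0.166, -0.986, -0.001], [-0.003, 0.001, -1.0]]
force: [0.4, 0.4, -3.2]
opening: 0.523
```

```bash
python3 - <<'E'
from h import *
import cv2
s=bot.read_state();print(s["position"],s["opening"],s["force"])
im=bot.capture("scene");bx=im[40:290,250:470]
cv2.imwrite("pics/s2.png",cv2.resize(bx,None,fx=2.4,fy=2.4,interpolation=3))
E
```

```text
[0.38066983 0.2397867  0.33573221] 0.5225807104307638 [ 0.36725756  0.37312574 -3.17671533]
```

View pics/s2.png

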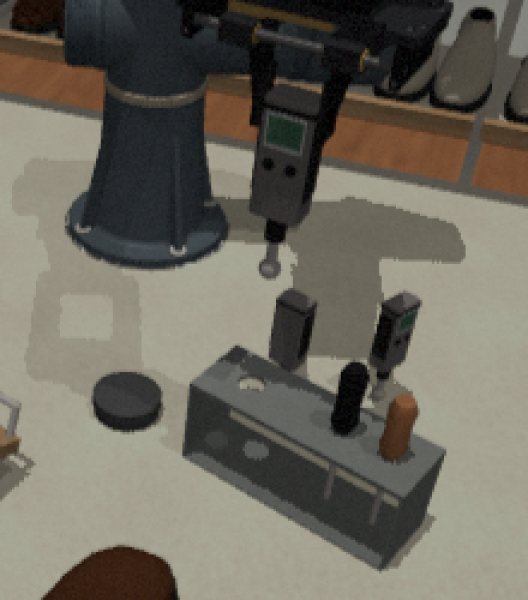

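The meter is held and hangs straight with its ball clear of the rack (hole visible at (250,383) in the crop). Now I'll transit and tilt.

Emit:
play_rows --pt "1 0.014 -0.02 0 0 0 0" --pt "1 0.017 -0.037 0 0 0 0" --pt "1 0.017 -0.037 0 0 0 0" --pt "1 0.017 -0.037 0 0 0 0" --pt "1 0.017 -0.037 0 -0.02 -0.067 0" --pt "1 0.017 -0.037 0 -0.02 -0.067 0" --pt "1 0.017 -0.037 0 -0.02 -0.067 0" --pt "1 0.017 -0.037 0 -0.02 -0.067 0" --pt "1 0.017 -0.037 -0.01 -0.02 -0.067 0" --pt "1 0.004 -0.014 -0.006 0 0 0" --pt "1 0 0 0 0 0 0" --pt "1 0 0 0 0 0 0"

```text
time_s: 7.82
position: [0.5356, -0.0889, 0.3209]
tcp_rot: [[0.929, -0.172, 0.327], [-0.148, -0.984, -0.097], [0.339, 0.041, -0.94]]
force: [-0.3, -0.8, -3.4]
opening: 0.522
```

```bash
cat >> h.py <<'E'
a=np.radians(16.5);c20,s20=np.cos(np.radians(20)),np.sin(np.radians(20))
BY=np.array([np.sin(a),np.cos(a),0]);BN=np.array([-np.cos(a)*s20,np.sin(a)*s20,c20]);BX=np.cross(BY,BN)
MID=np.array([.559,-.191,.1])
def rep():
    s=bot.read_state();R=np.array(s["tcp_rot"]);z=R[:,2];p=s["position"]+.113*z
    F=np.array(s["force"]);ax=np.cross(-z,BN)
    print("t",round(s["time_s"],2),"tcp",np.round(s["position"],4),"tip(board)",np.round(np.array([BX,BY,BN])@(p-MID),4),"tiltfix",np.round(ax,3),"F(board)",np.round(np.array([BX,BY,BN])@F,2),"open",round(s["opening"],3))
    return p
E
python3 - <<'E'
from h import *
import cv2
p=rep();ims={}
tiles=[]
for n in("scene","top"):
    im=bot.capture(n);c=bot.get_calibration(n);q=np.array(c["R"])@p+c["t"];u,v=c["fx"]*q[0]/q[2]+c["cx"],c["fy"]*q[1]/q[2]+c["cy"];print(n,u,v)
    u0,v0=int(u)-65,int(v)-85;print(u0,v0)
    b=cv2.resize(im[v0:v0+130,u0:u0+130],None,fx=3,fy=3,interpolation=3)
    cv2.circle(b,(int((u-u0)*3),int((v-v0)*3)),2,(0,0,255),-1);tiles.append(b)
cv2.imwrite("pics/s3.png",np.hstack(tiles))
E
```

```text
t 7.83 tcp [ 0.5356 -0.0889  0.3209] tip(board) [0.0271 0.0913 0.1122] tiltfix [-0.    -0.001 -0.   ] F(board) [-1.18 -0.81 -3.17] open 0.522
scene 177.40140062926213 170.49790187407842
112 85
top 364.9643795680702 153.5549744820799
299 68
```

View pics/s3.png

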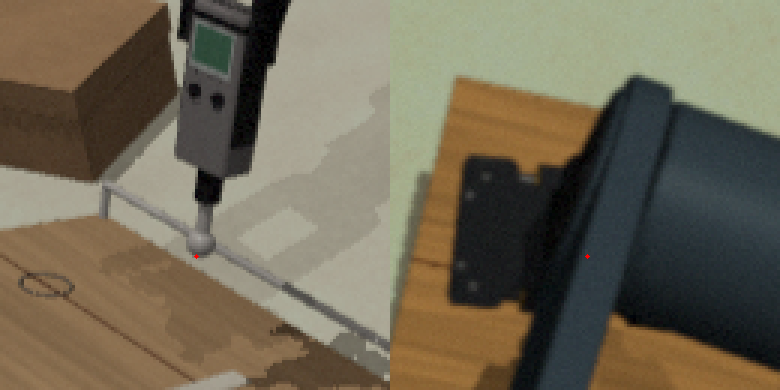

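Emit:
play_rows --pt "1 0.001 0 -0.02 0 0 0" --pt "1 0.001 0 -0.025 0 0 0" --pt "1 0.001 -0.001 -0.025 0 0 0" --pt "1 0.001 -0.001 -0.02 0 0 0" --pt "1 0.001 0 -0.006 0 0 0" --pt "1 0 0 0 0 0 0" --pt "1 0 0 0 0 0 0"

```text
time_s: 8.8
position: [0.5416, -0.0919, 0.2264]
tcp_rot: [[0.928, -0.172, 0.33], [-0.148, -0.984, -0.099], [0.342, 0.043, -0.939]]
force: [-0.3, -0.1, -3.1]
opening: 0.529
```

```bash
python3 -c "
from h import *
rep()"
```

```text
t 8.8 tcp [ 0.5416 -0.0919  0.2264] tip(board) [0.0015 0.09   0.0211] tiltfix [0.002 0.003 0.   ] F(board) [-1.28 -0.18 -2.8 ] open 0.529
```

Emit:
play_rows --pt "1 0.001 0 -0.005 0 0 0" --pt "1 0.001 0 -0.005 0 0 0" --pt "1 0.001 -0.001 -0.0035 0 0 0" --pt "1 0 0 0 0 0 0" --pt "1 0 0 0 0 0 0" --pt "1 0 0 0 0 0 0"

```text
time_s: 9.55
position: [0.5438, -0.0929, 0.2118]
tcp_rot: [[0.929, -0.173, 0.328], [-0.148, -0.984, -0.098], [0.34, 0.042, -0.939]]
force: [0.5, -1.0, -2.9]
opening: 0.525
```

```bash
python3 - <<'E'
from h import *
import cv2
p=rep()
im=bot.capture("scene");cv2.imwrite("pics/s4.png",cv2.resize(im[120:250,85:255],None,fx=4,fy=4,interpolation=3))
c=bot.get_calibration("scene");q=np.array(c["R"])@p+c["t"];print((c["fx"]*q[0]/q[2]+c["cx"]-85)*4,(c["fy"]*q[1]/q[2]+c["cy"]-120)*4)
E
```

```text
t 9.55 tcp [ 0.5438 -0.0929  0.2118] tip(board) [-0.0015  0.0896  0.0065] tiltfix [0.001 0.001 0.   ] F(board) [-0.3  -0.84 -3.01] open 0.525
382.72071736360294 365.2512141720763
```

View pics/s4.png

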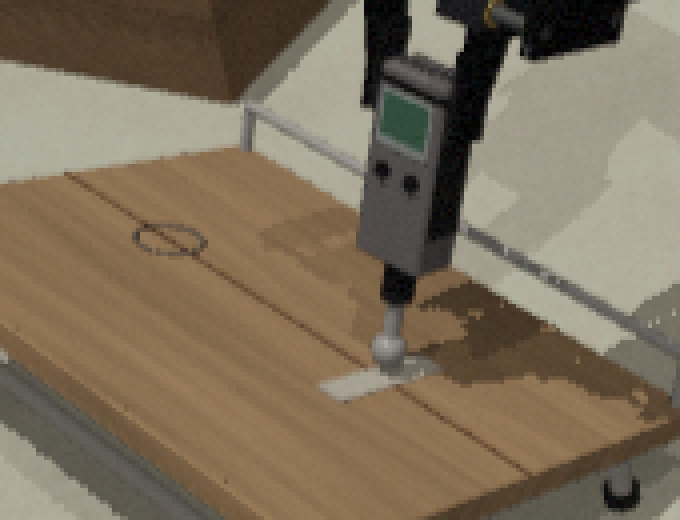

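Emit:
play_rows --pt "1 0.001 -0.0003 -0.0028 0 0 0" --pt "1 0.001 -0.0003 -0.0028 0 0 0" --pt "1 0.0008 -0.0002 -0.0024 0 0 0" --pt "1 0 0 0 0 0 0" --pt "1 0 0 0 0 0 0" --pt "1 0 0 0 0 0 0"

```text
time_s: 10.35
position: [0.5466, -0.0937, 0.2038]
tcp_rot: [[0.929, -0.173, 0.329], [-0.148, -0.984, -0.098], [0.34, 0.042, -0.939]]
force: [-1.3, 0.5, -0.8]
opening: 0.525
```

```bash
python3 -c "
from h import *
rep()"
```

```text
t 10.35 tcp [ 0.5466 -0.0937  0.2038] tip(board) [-0.0015  0.0897 -0.0019] tiltfix [0.001 0.001 0.   ] F(board) [-1.53  0.09 -0.32] open 0.525
```

Emit:
play_rows --pt "1 0.001 -0.0003 -0.0028 0 0 0" --pt "1 0 0 0 0 0 0" --pt "1 0 0 0 0 0 0" --pt "1 0 0 0 0 0 0" --pt "1 0 0 0 0 0 0"

```text
time_s: 10.98
position: [0.5476, -0.094, 0.2009]
tcp_rot: [[0.929, -0.173, 0.328], [-0.148, -0.984, -0.098], [0.34, 0.042, -0.939]]
force: [-1.4, 0.8, 1.2]
opening: 0.522
```

```bash
python3 - <<'E'
from h import *
import cv2
p=rep()
im=bot.capture("scene");rep();cv2.imwrite("pics/s5.png",cv2.resize(im[120:250,85:255],None,fx=4,fy=4,interpolation=3))
E
```

```text
t 10.97 tcp [ 0.5476 -0.094   0.2009] tip(board) [-0.0016  0.0897 -0.005 ] tiltfix [0.001 0.001 0.   ] F(board) [-1.11  0.37  1.65] open 0.522
t 11.03 tcp [ 0.5476 -0.094   0.2009] tip(board) [-0.0016  0.0897 -0.005 ] tiltfix [0.001 0.    0.   ] F(board) [-1.42 -0.78  0.5 ] open 0.527
```

View pics/s5.png

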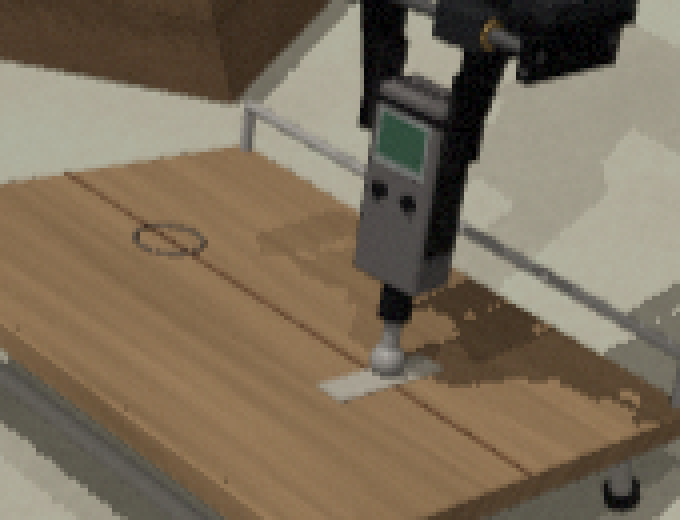

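Emit:
play_rows --pt "1 -0.0012 -0.0038 0 0 0 0" --pt "1 -0.0024 -0.0076 0 0 0 0" --pt "1 -0.0024 -0.0076 0 0 0 0" --pt "1 -0.0024 -0.0076 0 0 0 0" --pt "1 -0.0024 -0.0076 0 0 0 0" --pt "1 -0.0024 -0.0076 -0.0002 0 0 0" --pt "1 -0.0024 -0.0076 -0.0002 0 0 0" --pt "1 -0.0024 -0.0076 -0.0002 0 0 0" --pt "1 -0.0024 -0.0076 0 0 0 0" --pt "1 -0.0024 -0.0076 0 0 0 0" --pt "1 -0.0024 -0.0076 0 0 0 0" --pt "1 -0.0024 -0.0076 0 0 0 0"

```text
time_s: 12.52
position: [0.5197, -0.1818, 0.2002]
tcp_rot: [[0.929, -0.173, 0.328], [-0.148, -0.984, -0.098], [0.34, 0.042, -0.94]]
force: [-0.6, 2.1, 1.0]
opening: 0.528
```

```bash
python3 -c "
from h import *
rep()"
```

```text
t 12.53 tcp [ 0.5197 -0.1818  0.2002] tip(board) [-0.0035 -0.0025 -0.005 ] tiltfix [0.001 0.    0.   ] F(board) [-0.79  1.84  1.34] open 0.528
```

Emit:
play_rows --pt "1 -0.0026 -0.0087 0 0 0 0" --pt "1 -0.0026 -0.0087 0 0 0 0" --pt "1 -0.0026 -0.0087 0 0 0 0" --pt "1 -0.0026 -0.0087 0 0 0 0" --pt "1 -0.0026 -0.0087 0 0 0 0" --pt "1 -0.0026 -0.0087 0 0 0 0" --pt "1 -0.0026 -0.0087 0 0 0 0" --pt "1 -0.0026 -0.0087 0 0 0 0" --pt "1 -0.0026 -0.0087 0 0 0 0" --pt "1 -0.0026 -0.0087 0 0 0 0" --pt "1 -0.0018 -0.006 0 0 0 0" --pt "1 0 0 0 0 0 0"

```text
time_s: 14.02
position: [0.4923, -0.2762, 0.2006]
tcp_rot: [[0.928, -0.173, 0.329], [-0.148, -0.984, -0.101], [0.341, 0.045, -0.939]]
force: [-1.6, -0.8, 1.6]
opening: 0.529
```

Emit:
play_rows --pt "1 0 0 0 0 0 0" --pt "1 0 0 0 0 0 0" --pt "1 0 0 0 0 0 0"

```text
time_s: 14.4
position: [0.4925, -0.2751, 0.2007]
tcp_rot: [[0.928, -0.173, 0.329], [-0.148, -0.984, -0.1], [0.341, 0.044, -0.939]]
force: [-1.9, -2.0, 1.4]
opening: 0.528
```

```bash
python3 - <<'E'
from h import *
import cv2
rep()
im=bot.capture("scene");rep()
b=cv2.resize(im[110:210,80:180],None,fx=5.5,fy=5.5,interpolation=3)
cv2.circle(b,(int(47.5*5.5),int(70*5.5)),2,(0,0,255),-1)
cv2.imwrite("pics/s6.png",b)
E
```

```text
t 14.4 tcp [ 0.4925 -0.2751  0.2007] tip(board) [-0.0028 -0.0998 -0.0048] tiltfix [0.002 0.001 0.001] F(board) [-0.65 -2.43  1.77] open 0.528
t 14.45 tcp [ 0.4925 -0.275   0.2006] tip(board) [-0.0029 -0.0996 -0.0048] tiltfix [0.002 0.001 0.001] F(board) [-0.13 -1.93  1.62] open 0.529
```

View pics/s6.png

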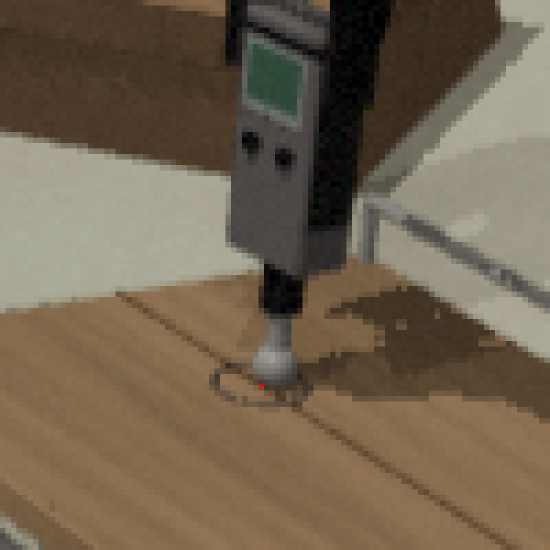

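The tip is about 5 mm short along the seam: it sits near (274,385), and the ring centre is at (260,384). I'll nudge it.

Emit:
play_rows --pt "1 -0.0013 -0.002 -0.0003 0 0 0" --pt "1 -0.0013 -0.002 -0.0002 0 0 0" --pt "1 0 0 0 0 0 0" --pt "1 0 0 0 0 0 0" --pt "1 0 0 0 0 0 0" --pt "1 0 0 0 0 0 0" --pt "1 0 0 0 0 0 0"

```text
time_s: 15.32
position: [0.4893, -0.2779, 0.1996]
tcp_rot: [[0.929, -0.172, 0.328], [-0.148, -0.984, -0.097], [0.339, 0.042, -0.94]]
force: [-1.1, 2.4, 1.7]
opening: 0.528
```

```bash
python3 - <<'E'
from h import *
import cv2
rep()
im=bot.capture("scene");rep()
b=cv2.resize(im[110:210,80:180],None,fx=5.5,fy=5.5,interpolation=3)
cv2.imwrite("pics/s7.png",b)
for _ in range(6): bot.capture("top");rep()
E
```

```text
t 15.32 tcp [ 0.4893 -0.2779  0.1996] tip(board) [-0.0056 -0.1031 -0.005 ] tiltfix [-0. -0.  0.] F(board) [-1.02  2.    2.14] open 0.528
t 15.38 tcp [ 0.4893 -0.278   0.1996] tip(board) [-0.0055 -0.1032 -0.0051] tiltfix [ 0. -0.  0.] F(board) [-1.25  1.44  1.5 ] open 0.53
t 15.43 tcp [ 0.4893 -0.2781  0.1996] tip(board) [-0.0055 -0.1033 -0.005 ] tiltfix [ 0. -0.  0.] F(board) [-0.28  1.68  2.37] open 0.524
t 15.47 tcp [ 0.4893 -0.2781  0.1996] tip(board) [-0.0054 -0.1034 -0.0051] tiltfix [ 0. -0.  0.] F(board) [-0.75  2.11  1.4 ] open 0.524
t 15.53 tcp [ 0.4893 -0.2781  0.1996] tip(board) [-0.0055 -0.1034 -0.005 ] tiltfix [ 0. -0.  0.] F(board) [-1.08  2.89  1.5 ] open 0.529
t 15.57 tcp [ 0.4894 -0.2782  0.1996] tip(board) [-0.0054 -0.1034 -0.005 ] tiltfix [ 0. -0.  0.] F(board) [-1.5   1.7   1.42] open 0.524
t 15.62 tcp [ 0.4894 -0.2782  0.1996] tip(board) [-0.0054 -0.1034 -0.005 ] tiltfix [ 0. -0.  0.] F(board) [-0.82  2.11  2.12] open 0.523
t 15.68 tcp [ 0.4894 -0.2782  0.1996] tip(board) [-0.0054 -0.1034 -0.005 ] tiltfix [ 0. -0.  0.] F(board) [-1.03  2.8   2.1 ] open 0.525
```

View pics/s7.png

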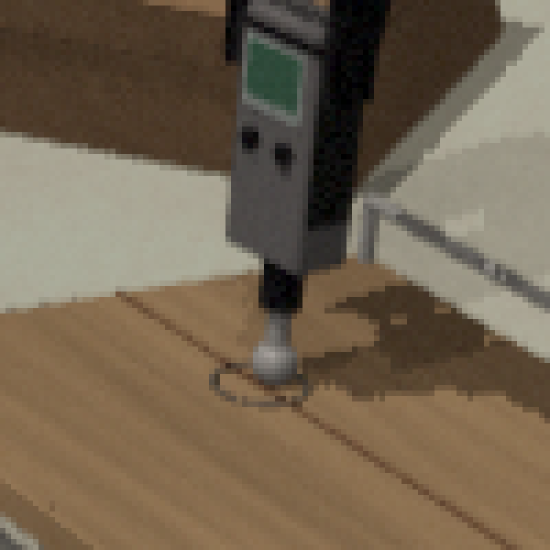

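```bash
cat > m.py <<'E'
from h import *
import cv2
from scipy.optimize import minimize
B=np.array([BX,BY,BN])
def onboard(u,v,h):
    C,d=ray("scene",u,v);p=C+d*((h-(C-MID)@BN)/(d@BN));return B@(p-MID)
def ball(im,c):   # grey blob near guess
    x0,y0=int(c[0])-9,int(c[1])-9
    r=cv2.resize(im[y0:y0+18,x0:x0+18],None,fx=8,fy=8,interpolation=cv2.INTER_CUBIC).astype(float)
    sat=r.max(2)-r.min(2);m=((sat<30)&(r.mean(2)>75)).astype(np.uint8)
    m=cv2.morphologyEx(m,cv2.MORPH_OPEN,cv2.getStructuringElement(2,(41,41)))
    k=cv2.findContours(m,0,2)[0];k=max(k,key=cv2.contourArea);(x,y),R=cv2.minEnclosingCircle(k);w=cv2.boundingRect(k)
    return x0+(x+.5)/8-.5,y0+(y+.5)/8-.5,R/8,np.array(w)/8
E
python3 - <<'E'
from m import *
np.set_printoptions(precision=4,suppress=True)
im=np.mean([bot.capture("scene").astype(float) for _ in range(4)],0).astype(np.uint8)
cv2.imwrite("pics/now.png",im)
b=ball(im,(129.5,176));print("now",b,onboard(b[0],b[1],.010))
s6=cv2.resize(cv2.imread("pics/s6.png"),(100,100),interpolation=cv2.INTER_AREA);f=np.zeros_like(im);f[110:210,80:180]=s6
b=ball(f,(129.5,176));print("s6",b,onboard(b[0],b[1],.010))
# ring ellipse from original scene picture: dark pixels vs. local median, fitted by a 20 mm circle on the board
g=cv2.cvtColor(cv2.imread("pics/scene0.png"),cv2.COLOR_BGR2GRAY).astype(np.float32);d=cv2.medianBlur(g.astype(np.uint8),15).astype(np.float32)-g
c=bot.get_calibration("scene");t=np.linspace(0,2*np.pi,120)
def cost(q):
    P=MID+BX*(q[0]+.0193*np.cos(t))[:,None]+BY*(q[1]+.0193*np.sin(t))[:,None]
    Q=P@np.array(c["R"]).T+c["t"];U=(c["fx"]*Q[:,0]/Q[:,2]+c["cx"]).astype(np.float32);V=(c["fy"]*Q[:,1]/Q[:,2]+c["cy"]).astype(np.float32)
    return -cv2.remap(d,U[None],V[None],1).mean()
xs=np.arange(-.01,.0101,.0005);best=min((cost((x,-.1+y)),x,-.1+y) for x in xs for y in xs);print("ring",best)
rep()
E
```

```text
now (128.96023559570312, 174.7493085861206, 3.9368860721588135, array([5.75 , 4.25 , 7.625, 7.5  ])) [-0.0084 -0.1073  0.01  ]
s6 (129.3125, 175.375, 4.018038272857666, array([5.875, 4.875, 7.875, 7.5  ])) [-0.007 -0.104  0.01 ]
ring (np.float32(-27.31893), np.float64(-0.0009999999999999922), np.float64(-0.1035))
t 15.88 tcp [ 0.4894 -0.2783  0.1997] tip(board) [-0.0053 -0.1035 -0.005 ] tiltfix [0.001 0.    0.   ] F(board) [-1.23  1.49  1.47] open 0.523
```

```bash
python3 - <<'E'
from m import *
np.set_printoptions(precision=4,suppress=True,linewidth=200)
c=bot.get_calibration("scene")
def pr(q):
    X=np.array(c["R"])@(MID+np.array(q)@B)+c["t"];return np.array([c["fx"]*X[0]/X[2]+c["cx"],c["fy"]*X[1]/X[2]+c["cy"],c["fx"]*.01/X[2]])
print("ball at ring would be",pr((-.001,-.1035,.01)),"tip",pr((-.001,-.1035,0)),"per mm x",(pr((.001,-.1,.01))-pr((0,-.1,.01)))[:2],"y",(pr((0,-.099,.01))-pr((0,-.1,.01)))[:2])
im=cv2.imread("pics/now.png")
print("gray cols 120..139 rows 165..188");g=im.mean(2).astype(int);S=(im.max(2).astype(int)-im.min(2))
for v in range(168,186): print(v,g[v,121:140],S[v,121:140])
E
```

```text
ball at ring would be [127.3586 175.8733   4.1172] tip [127.0269 179.5906   4.1012] per mm x [-0.3513  0.0705] y [0.2542 0.1628]
gray cols 120..139 rows 165..188
168 [109 111 111  98  96  96  93  88  85  80  73  68  94  93  92  91  93  96  99] [58 60 59 52 53 50 50 23  7  6  6 20 51 51 52 51 52 53 53]
169 [107 110 110  98  97  97  96 102 105  91  72  66  93  93  94  94  93  92  94] [57 57 58 53 54 53 51 18  6  6  6 20 51 51 52 51 51 53 53]
170 [107 107 104  96  97  98  98 106 110  99  75  69  93  94  93  95  94  92  93] [58 57 56 52 54 53 51 19  8  8  7 23 51 51 51 52 53 53 51]
171 [108 107  93  95  97  97 102 110 110  98  77  74  93  93  93  94  94  93  94] [58 57 53 51 51 53 44 16  8  6  7 31 51 52 51 52 52 52 51]
172 [110 109  99  98  94 101 123 120 112  98  77  75  91  93  94  94  95  94  93] [61 57 53 54 53 44 22  8  8  8  7 23 48 51 51 52 52 53 51]
173 [110 110 108 108  97 121 144 142 135 119 100  92  84  94  93  94  94  85  84] [59 60 59 57 48 21 10  9 10  9  9  8 38 52 52 51 51 48 47]
174 [106 109 111 110 106 135 140 154 155 139 125 108  83  95  83  83  82  52  52] [56 58 59 
[... 899 characters left out ...]
[ 89 103 111 107 113 111 109  90  80  84  97 108  99  99  65  79 108 111 112] [39 51 56 57 61 59 58 52 51 52 54 57 52 49 18 44 58 58 59]
182 [ 80  78 105  87 102 104 104 102 101  65  59  94  71  79  79 106 106 107 110] [33 27 47 41 51 51 51 49 46 34 34 49 31 32 41 57 56 56 57]
183 [104  95  98  83  91  90  82  82  82  80  78  74  55  67 109 107 106 104 106] [58 50 50 35 35 37 29 28 29 29 37 35 35 40 57 58 55 56 56]
184 [104 105 106 109 111 113 100  99 101  99 112 107  79  75  98 106 109 107 105] [58 57 58 58 59 59 52 52 51 53 59 57 51 50 54 57 58 57 56]
185 [102 103 105 106 107 111 111 112 112 111 114 111 110  98  81  90  98 108 107] [56 56 57 57 58 59 60 59 59 60 59 59 59 56 52 54 56 56 57]
```

I had the slope direction reversed in the picture: up-slope is to the left in the scene view. The pixel measurement puts the ball about 6 mm too low on the slope, with y fine, so I'll correct up-slope while staying in contact.

Emit:
play_rows --pt "1 0.0014 -0.0003 0.0005 0 0 0" --pt "1 0.0014 -0.0003 0.0005 0 0 0" --pt "1 0.0014 -0.0003 0.0005 0 0 0" --pt "1 0.0014 -0.0003 0.0005 0 0 0" --pt "1 0 0 0 0 0 0" --pt "1 0 0 0 0 0 0" --pt "1 0 0 0 0 0 0" --pt "1 0 0 0 0 0 0"

```text
time_s: 16.88
position: [0.4951, -0.2797, 0.2018]
tcp_rot: [[0.929, -0.173, 0.328], [-0.148, -0.984, -0.098], [0.34, 0.043, -0.939]]
force: [-2.7, 1.6, 1.0]
opening: 0.525
```

```bash
python3 - <<'E'
from m import *
np.set_printoptions(precision=4,suppress=True,linewidth=200)
rep()
im=np.mean([bot.capture("scene").astype(float) for _ in range(6)],0)
rep();S=(im.max(2)-im.min(2)).astype(int)
for v in range(169,184): print(v,S[v,119:138])
E
```

```text
t 16.88 tcp [ 0.4951 -0.2797  0.2018] tip(board) [ 0.0011 -0.1033 -0.005 ] tiltfix [0.001 0.    0.   ] F(board) [-2.51  0.73  1.94] open 0.525
t 17.18 tcp [ 0.4951 -0.2797  0.2018] tip(board) [ 0.001  -0.1033 -0.005 ] tiltfix [0.001 0.    0.   ] F(board) [-1.55  1.42  1.52] open 0.526
169 [56 57 56 55 52 53 54 52 40  7  6  5  7 44 51 51 51 52 51]
170 [58 57 56 55 52 52 54 53 40  8  7  6  8 51 49 51 51 51 51]
171 [59 57 57 51 51 51 53 52 33  7  8  6  8 51 50 51 50 51 52]
172 [58 59 58 54 52 52 51 37 14  8  8  6  9 45 51 51 51 51 51]
173 [56 57 59 58 54 53 46 15 10  7  9  8  8 22 46 51 51 51 51]
174 [54 54 57 58 58 59 31 10  9  7  9  9  9  7 28 47 45 47 48]
175 [54 50 49 51 50 48 15  9 10  9 10  9  8  7 16 31 31 31 31]
176 [52 44 27 27 29 31 14  8  9  9  9  8  7  6 14 31 33 32 30]
177 [28 34 41 44 42 51 33 10  8  8  8  6  6  5 15 25 32 33 33]
178 [22 60 58 58 54 50 42 22  6  7  6  5  7 10 16 14 27 39 39]
179 [25 61 59 59 58 58 53 44 22 13 10 12 21 27 32 26 15 35 40]
180 [26 50 56 60 60 59 59 54 49 42 33 42 43 44 46 45 18 25 49]
181 [41 26 39 51 55 56 60 59 58 52 50 51 54 57 52 48 18 43 58]
182 [56 49 33 25 46 40 49 50 50 49 47 33 33 49 31 32 42 57 56]
183 [55 56 57 50 50 34 35 36 27 27 29 28 36 36 34 39 57 57 55]
```

```bash
cat >> m.py <<'E'
def shifts(a,b):
    o=[]
    for n,(u0,v0,u1,v1) in dict(display=(120,112,148,150),buttons=(118,130,148,160),stem_ball=(124,164,136,178)).items():
        G=lambda i:cv2.resize(i,None,fx=8,fy=8,interpolation=cv2.INTER_CUBIC)
        T=G(a[v0:v1,u0:u1]);I=G(b[v0-5:v1+5,u0-6:u1+6]);r=cv2.minMaxLoc(cv2.matchTemplate(I,T,cv2.TM_CCOEFF_NORMED))
        o.append((n,r[3][0]/8-6,r[3][1]/8-5,round(r[1],3)))
    return o
def px(q):
    c=bot.get_calibration("scene");X=np.array(c["R"])@q+c["t"];return np.array([c["fx"]*X[0]/X[2]+c["cx"],c["fy"]*X[1]/X[2]+c["cy"]])
E
python3 - <<'E'
from m import *
np.set_printoptions(precision=3,suppress=True)
im=np.mean([bot.capture("scene").astype(float) for _ in range(4)],0).astype(np.uint8);cv2.imwrite("pics/now2.png",im)
print(shifts(cv2.imread("pics/now.png"),im))
p0=np.array([.4894,-.2782,.1997]);p1=np.array([.4951,-.2797,.2018]);print("expected",px(p1)-px(p0),px(p1-.1*BN)-px(p0-.1*BN))
E
```

```text
[('display', -1.75, 0.5, 0.965), ('buttons', -1.25, 0.25, 0.98), ('stem_ball', -0.625, 0.125, 0.984)]
expected [-2.215  0.324] [-2.143  0.484]
```

The meter pivots slightly in the pads (about 0.03 rad) when the ball sticks, so the ball moved only about 2 mm. I'll walk it up with a small diagonal wiggle in contact.

Emit:
play_rows --pt "1 0.002 0.0036 0.0004 0 0 0" --pt "1 0.0021 0.0036 0.0003 0 0 0" --pt "1 -0.0002 -0.0041 0.0004 0 0 0" --pt "1 -0.0003 -0.0041 0.0003 0 0 0" --pt "1 0 0 0 0 0 0" --pt "1 0 0 0 0 0 0" --pt "1 0 0 0 0 0 0" --pt "1 0 0 0 0 0 0"

```text
time_s: 18.38
position: [0.4988, -0.2808, 0.2032]
tcp_rot: [[0.929, -0.173, 0.328], [-0.148, -0.984, -0.098], [0.34, 0.043, -0.939]]
force: [-1.4, 0.2, 1.5]
opening: 0.524
```

```bash
python3 - <<'E'
from m import *
np.set_printoptions(precision=3,suppress=True,linewidth=200)
rep();im=np.mean([bot.capture("scene").astype(float) for _ in range(6)],0);rep()
i8=im.astype(np.uint8);cv2.imwrite("pics/now3.png",i8)
print(shifts(cv2.imread("pics/now2.png"),i8))
S=(im.max(2)-im.min(2)).astype(int)
for v in range(171,182): print(v,S[v,119:138])
# meter axis vs expected: fit of housing silhouette left edge in s: compare display shift since the tape pose
b=px(MID+(-.001)*BX-.1035*BY+.01*BN);print("want ball",b)
E
```

```text
t 18.38 tcp [ 0.499 -0.281  0.203] tip(board) [ 0.005 -0.103 -0.005] tiltfix [0.001 0.    0.   ] F(board) [-0.81 -0.21  1.91] open 0.524
t 18.68 tcp [ 0.499 -0.281  0.203] tip(board) [ 0.005 -0.103 -0.005] tiltfix [0.001 0.    0.   ] F(board) [-1.75  0.45  1.94] open 0.524
[('display', -1.375, 0.125, 0.982), ('buttons', -1.375, 0.25, 0.984), ('stem_ball', -1.375, 0.125, 0.99)]
171 [58 56 53 51 51 51 50 19  7  8  6 23 51 51 51 50 51 51 52]
172 [58 54 54 51 51 46 27 15  7  7  6 23 49 51 51 51 51 51 51]
173 [57 57 55 55 51 28  6 10  9  8  8  8 34 52 52 51 51 51 51]
174 [53 55 56 59 52 14  9 11 10 10  9  8  8 49 52 47 46 46 46]
175 [53 50 49 51 48  8 10 10  9  9  9  8  8 35 47 31 31 29 30]
176 [52 43 26 27 29  8  9  9  8  8  8  6  7 17 29 32 31 31 32]
177 [28 33 40 44 38 11  8  8  8  7  7  6  6 14 19 26 34 34 34]
178 [23 60 58 58 54 37 12  7  6  6  6  7 18 26 21 13 33 39 39]
179 [24 60 59 59 58 53 40  9  8  7  9 17 31 33 37 26 15 34 41]
180 [25 50 56 60 60 58 59 42 41 29 30 41 34 47 47 45 19 26 48]
181 [42 26 40 50 56 56 60 59 57 53 50 51 41 56 52 49 18 43 57]
want ball [127.359 175.873]
```

```bash
python3 - <<'E'
from h import *
rep();print(np.abs(bot.read_state()["qvel"]).max());print(bot.hand_in())
E
```

```text
t 18.68 tcp [ 0.4988 -0.2807  0.2032] tip(board) [ 0.0051 -0.1033 -0.005 ] tiltfix [0.001 0.    0.   ] F(board) [-1.75  0.45  1.94] open 0.524
0.13200955005119178
the job is handed in; nothing more can be done
None
```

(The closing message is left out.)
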